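# Shim the short foot of a bench balance

## Robot

A 7-joint arm with a two-finger parallel gripper is mounted at the origin on a cart in front of the work surface, level with it; the furniture and walls round the work are solid. World frame = base frame: x ahead of the robot, y to its left, z up, the work surface at z = 0. Lengths are in m, angles in rad, forces in N, time in s.
With the tool pointing down it reaches from about 0.4 to 0.875 m from the base axis. Payload 19.3 kg.
Tool frame: the origin (TCP) lies midway between the tips of the shut fingers; the grasp point (between the pads) lies 19 mm behind it; z points along the fingers, y is the line along which they close (so a half turn about z gives the same grasp; the last joint's range is limited). The gripper opens to 85 mm and grips with 20 to 120 N. Pads are 22 mm wide; open, the fingers measure 114 mm over their backs; the gripper's body (76 mm by 85 mm) begins 54 mm behind the grasp point. The pads swing forward as they close: fully open they stand 13 mm farther back than shut.
Start: joints at [-1.383, 0.521, -0.036, 1.599, 0.021, 1.021, -0.113], TCP at [0.159, 0.604, 0.231] pointing down, gripper open.
Joint ranges: [-2.91, 2.91], [-0.3, 2.13], [-1.5, 1.42], [0.17, 2.43], [-1.26, 4.41], [0.16, 1.93], [-2.52, 2.52]. Speed limits (rad/s): [1.89, 1.89, 2.39, 2.39, 3.01, 3.01, 3.01].

## Interface

Orientations are given as [roll, pitch, yaw] about the fixed x, y, z axes, in that order (R = Rz(yaw) Ry(pitch) Rx(roll)).
In Python, from workcell import bot gives the robot as it stands.
- The arm moves only by the tool move_arm, never from a script. Its argument "moves" is a list that holds one entry, the list of rows, each a list of 7 numbers: the opening, from 0 (shut) to 1 (fully open), then the shift along the tool's x, y, z in units of 1000 mm (1.0 is 1000 mm), then the turn, a rotation vector about the tool's x, y, z in units of 2 pi rad (1.0 is 2 pi rad). A call has 1 to 5 rows; each row is the pose to reach, as a shift and turn from the pose commanded when the call began, along the tool's axes at that moment, turning the shorter way round; what a row does not reach only later rows make up. A row lasts 1/10 s, in which the tool goes at most 50 mm and 8.59 degrees, less where a joint would pass 70% of its speed; a pose out of reach is approached as far as the arm can. A call with a number of a shift or a turn outside -1 to 1 is refused whole. A call with a gripper value outside its range is refused whole. The fingers move at their own pace and stop on an object; "force" is the grip in N (left out, the last holds). Time passes only in rows, so rows that repeat a pose let the fingers close. It gives the time, the measured TCP pose, the force, the opening and the grip force at its end, in the units of the state.
- bot.observe(): the state, without advancing time (a new reading comes with each control period).
- bot.grab_frame(name): name is "scene" or "side" or "wrist"; returns the picture (400x640x3 uint8, red, green, blue); there is no depth.
- bot.camera_params(name): a dict with "vertical_fov" (degrees; the focal length in pixels is half the picture's height over the tangent of half this angle, whatever the lens; pixels are square), "cx", "cy" (the principal point, pixels), "D" ([k1, k2, p1, p2, k3] as OpenCV has them; the pictures are not rectified), "R" (3x3) and "t" (3): a world point X has camera coordinates R X + t. Camera axes: x right, y down, z forward; pixel columns grow to the right and rows downward; lengths in m; the calibration is good to about 2 mm. A picture is of the moment at which its call begins: read the wrist's pose just before it. camera_params takes no time and is no camera call; for the wrist camera it gives the pose at the moment of the call.
- bot.job_done(): hands the job in; it is judged then, once.
The state is a dict: "clock": time; "qpos": joint angles; "qd": joint speeds; "joint_efforts": joint torques, N m; "position": TCP position; "tool_rot": TCP orientation; "force": force on the tool from outside, world axes, zero at the start; "moment": the same for the moment, N m; "grip_width": finger opening in m; "finger_force": force on a finger pad.
Only numpy, scipy, OpenCV 4.12 (cv2) and the standard library are available. Lean on these libraries where they do the work, as an engineer would, in place of code of your own. Each camera call takes 0.05 s, during which the arm holds its last target. There are 200 camera calls.

## Task

The white bench balance on which violin plates are weighed rocks, because one of its feet has lost its rubber pad. Without picking anything up, push the orange wedge, thin end first, under that foot until it just carries the foot and the balance stays level; then press down on that corner of the housing with the fingertips to prove that it no longer rocks, and finish while still pressing firmly. Leave the balance where it is and the other things alone.

Things in the scene. Friction and masses are not known exactly. Their poses are not given: they have to be found in the camera images.
- balance: Loose white bench balance, 3.2 kg, turned with its front to the robot's right. Origin under its middle, level with the undersides of its metal feet, 6 mm above the bench; x front to back, y to its left, z up. Housing x -125 to 125, y -76 to 84, z 9 to 35 mm; round steel pan 140 mm across centred at x -28, y 4, up to z 43.5; sloped console with the display x 60 to 121 across the back, up to z 76.
- short_foot (a point): Centre of the underside of the front right metal foot (18 mm along the balance's x, 19 along its y), which has lost its pad: it hangs 6 mm above the bench, while the other three stand on black rubber pads 6 mm thick. Its front face is 9 mm before this point. Pressed with some 5 to 7 N this corner drops until the bare foot is down and the balance tilts 0.05 rad.
- short_corner (a point): Point on the flat top of the housing straight above the middle of that foot, 41 mm above the bench, 16 mm inside the housing's front and right edges and 31 mm from the pan: the place to press. Once shimmed the corner is rigid.
- shim: Loose orange plastic wedge, 70 mm long, 36 wide, 1.5 mm high at the thin end, 12 at the thick end: straight slope 0.15, 6 mm high 30 mm from the thin end. 50 g. Origin at the centre of its flat underside, x towards the thin end, z up. It lies before the short foot, 12 to 30 mm off, pointing to it within 0.2 rad and 10 mm sideways.
- shim_tip (a point): Middle of the wedge's thin end, on its underside. The wedge slides with under 1 N until its slope meets the foot; then the force rises quickly, and at some 8 N it begins to lift the balance off its other feet. Friction about 0.6: it stays where it was pushed.
- shim_heel (a point): Middle of the wedge's upright thick end face (36 mm wide, 12 mm high), 6 mm above the bench: the face to push on. Right of the wedge lies a fixed wool mat 6 mm thick, its left edge at y = -0.026 m, and on it a violin in its cradle, 0.12 m high, from y = -0.09 m to the right.
- rosin: Round cake of brown rosin, 43 mm across, 16 mm high; a bystander behind the tin. Origin under its centre.
- cork_block: Cork sanding block 45 x 70 x 30 mm, a bystander ahead; origin under its centre. Left of it a round tin, 70 mm across and 37 mm high, stands fixed near x 0.58, y 0.10 m.
- varnish_jar: Brown varnish jar, 56 mm across, 87 mm high, a bystander behind the balance. Origin under its centre.
- spool_clamp: Wooden spool clamp lying on the bench, 27 x 89 x 27 mm, a bystander. Origin under its centre.

How it is judged:
On the way:
1. the wedge lies under the short foot, thin end past its front face, the balance still standing level (x of shim_tip in the frame of balance above -0.103 m and y of shim_tip in the frame of balance between -0.085 and -0.034 m and angle between balance's own z axis and vertical below 0.012 rad), for 0.2 s.
At the end, for the whole second after the job is handed in: Fingers press on the balance with over 6 N and the wedge carries over 5 N, yet it is level within 0.009 rad and at rest, the short foot 5 to 6.8 mm above the bench as its 6 mm pad would hold it; the wedge reaches 15 mm or more past the foot's front face and the fingers no longer touch it (contact force between the fingers and balance above 6 N and contact force between shim and balance above 5 N and angle between balance's own z axis and vertical below 0.009 rad and height (world z) of short_foot between 0.005 and 0.0068 m and x of shim_tip in the frame of balance above -0.103 m and contact force between the fingers and shim below 0.5 N and linear speed of each of balance, shim below 0.01 m/s); the arm keeps its last pose, push and grip.
It fails at once if the wedge is lifted off the bench (height (world z) of shim above 0.012 m or height (world z) of shim_tip above 0.015 m or height (world z) of shim_heel above 0.021 m).
It fails at once if the balance is lifted or nearly tipped over (height (world z) of balance above 0.02 m or angle between balance's own z axis and vertical above 0.1 rad).
It fails at once if the balance is shoved out of its place (20 mm) (distance of balance from where it was at the start of the episode above 0.02 m).
It fails at once if a bystander is moved by more than 20 mm (distance of any of rosin, cork_block, varnish_jar, spool_clamp from where it was at the start of the episode above 0.02 m).
It also fails if it takes over 42 s, if anything falls off the work surface, if the arm or the gripper's body presses on something with over 40 N, if the wrist force passes 120 N, or if a joint passes its speed limit or range.

## Working session

There is one attempt and no reset: what is moved stays moved. The work goes in short steps, Python scripts to look and compute and a tool call to move; the robot and the scene stay as the last step left them, time stands still between calls to the robot, and variables do not carry over. Pictures are saved under pics/ and viewed, at most 10 in all, crops included, and the job is handed in when it is done.

Besides the shell and the picture viewer there is one more tool, called by a JSON object that holds its "method" and its "body", one argument or row to a line. move_arm: Moves the arm, as the interface text tells. Shifts and turns lie within -1 to 1; 1 stands for 1000 mm of shift or 2 pi rad of turn. Its arguments: {"type":"object","properties":{"moves":{"type":"array"},"force":{"type":"number"}},"required":["moves"]}

```bash
mkdir -p pics; python3 - <<'E'
from workcell import bot
import cv2
for n in("scene","side"):
    im=bot.grab_frame(n);cv2.imwrite(f"pics/{n}0.png",im[:,:,::-1])
    p=bot.camera_params(n);print(n,p)
s=bot.observe();print(s)
E
```

```text
scene {'vertical_fov': 46.60727351993195, 'cx': 311.48843052955897, 'cy': 208.06092323847366, 'D': array([-0.12506604,  0.        ,  0.        ,  0.        ,  0.        ]), 'R': array([[-0.71577936, -0.69831969,  0.00308411],
       [-0.32543683,  0.3296595 , -0.8862367 ],
       [ 0.61785984, -0.63535362, -0.46322241]]), 't': array([0.49058911, 0.17847067, 0.81380766])}
side {'vertical_fov': 50.955871141544726, 'cx': 318.49632439017137, 'cy': 200.02978637341408, 'D': array([-0.08350651,  0.        ,  0.        ,  0.        ,  0.        ]), 'R': array([[-0.99987463,  0.01370841,  0.00792443],
       [ 0.00181804,  0.59654968, -0.80257409],
       [-0.01572933, -0.80245907, -0.59649981]]), 't': array([ 0.50974349, -0.04144128,  1.02298457])}
{'clock': 0.1, 'qpos': array([-1.3832269 ,  0.52194281, -0.03635696,  1.59994018,  0.02120361,
        1.02108643, -0.11282145]), 'qd': array([-0.00071102, -0.00271324,  0.00122443,  0.0002086 ,  0.00023436,
        0.0014666 , -0.00074324]), 'joint_efforts': array([ 3.31138348e-03, -9.28488779e+01,  1.98333062e+00, -3.70527649e+01,
        1.80366280e-02,  5.48780226e-03,  1.07840137e-05]), 'position': array([0.15926912, 0.60406255, 0.23079405]), 'tool_rot': array([-3.14060252e+00,  5.69838339e-05,  2.88381812e+00]), 'force': array([ 0.34006589,  0.54174726, -0.12693111]), 'moment': array([ 0.027409  ,  0.058499  , -0.02270485]), 'finger_force': 0.0, 'grip_width': 0.08536444900956477}
```

View pics/scene0.png

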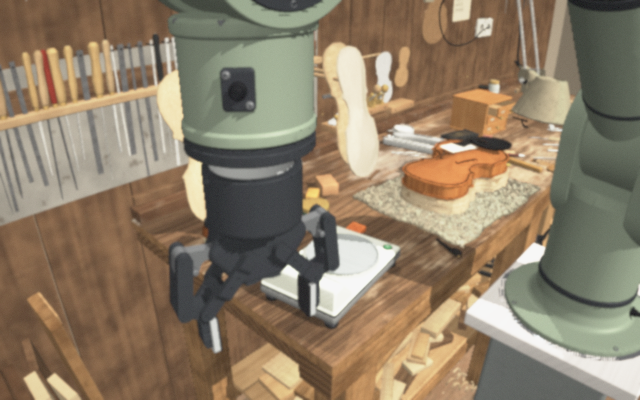

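View pics/side0.png

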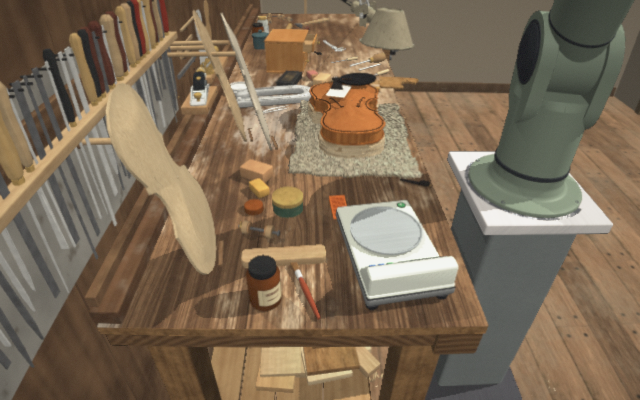

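The side view shows everything that matters: balance with its front up-image, orange wedge at about (338,206), tin (288,200), arm clear. I'll enlarge this area.

```bash
python3 - <<'E'
import cv2
im=cv2.imread("pics/side0.png")
cv2.imwrite("pics/c1.png",cv2.resize(im[185:310,310:470],None,fx=5,fy=5,interpolation=cv2.INTER_CUBIC)[:600])
cv2.imwrite("pics/c2.png",cv2.resize(im[190:235,315:365],None,fx=12,fy=12,interpolation=cv2.INTER_CUBIC))
E
```

```text
(no output)
```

View pics/c1.png

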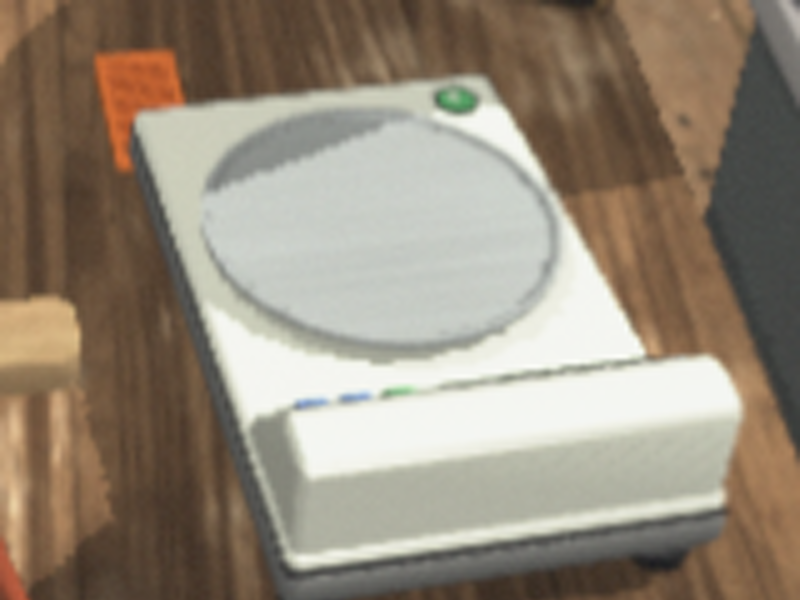

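View pics/c2.png

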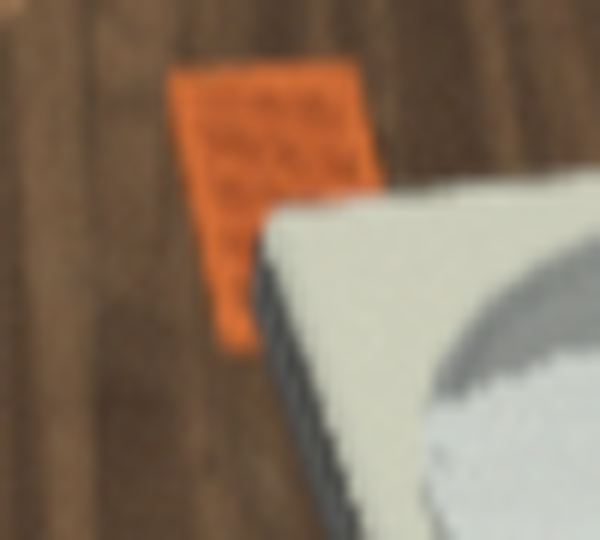

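The wedge's heel corners are at about (172,70) and (357,62) in crop 2, and its thin left corner is at (222,352). The housing top corners in crop 1 are (137,112), (488,75), (293,568) and (725,505), and the pan spans x 203–557, y 107–347.

```bash
cat > h.py <<'E'
from workcell import bot
import cv2,numpy as np
def K(p):
    f=200/np.tan(np.radians(p['vertical_fov']/2));return np.array([[f,0,p['cx']],[0,f,p['cy']],[0,0,1]])
def back(p,uv,z):
    n=cv2.undistortPoints(np.array([[uv]],float),K(p),p['D']).ravel()
    d=p['R'].T@[n[0],n[1],1];c=-p['R'].T@p['t'];return c+d*(z-c[2])/d[2]
def proj(p,X):
    return cv2.projectPoints(np.array(X,float).reshape(-1,3),cv2.Rodrigues(p['R'])[0],p['t'],K(p),p['D'])[0].reshape(-1,2)
E
python3 - <<'E'
from h import *
from scipy.optimize import least_squares as ls
p=bot.camera_params("side")
o=lambda u,v,f,a,b:((u+.5)/f-.5+a,(v+.5)/f-.5+b)
W=[o(172,70,12,315,190),o(357,62,12,315,190),o(222,352,12,315,190)]
w=[back(p,q,z) for q,z in zip(W,(.012,.012,.0015))];print(np.round(w,4),np.linalg.norm(w[0]-w[1]),np.linalg.norm(w[0]-w[2]))
B=[o(*q,5,310,185) for q in((137,112),(488,75),(293,568),(725,505))]
b=[back(p,q,.041) for q in B];print(np.round(b,4),np.linalg.norm(b[0]-b[1]),np.linalg.norm(b[0]-b[2]))
def fit(L,obs):
    L=np.array(L,float)
    def X(s):
        c,n=np.cos(s[2]),np.sin(s[2]);return np.c_[s[0]+c*L[:,0]-n*L[:,1],s[1]+n*L[:,0]+c*L[:,1],L[:,2]]
    return lambda s:(proj(p,X(s))-obs).ravel()
t=np.linspace(0,2*np.pi,300)
fb=fit([(-.125,-.076,.041),(-.125,.084,.041),(.125,-.076,.041),(.125,.084,.041)],np.array(B))
r=ls(fb,[.5,.2,1.57]);print("bal",r.x,np.round(r.fun,2))
x=r.x
def bw(l):
    c,n=np.cos(x[2]),np.sin(x[2]);return np.array([x[0]+c*l[0]-n*l[1],x[1]+n*l[0]+c*l[1]])
fo=bw((-.109,-.060));print("foot",fo)
pan=np.array([[*bw((-.028+.07*np.cos(a),.004+.07*np.sin(a))),.0495] for a in t]);P=proj(p,pan);print("pan pred",(P.min(0)-[310,185])*5,(P.max(0)-[310,185])*5)
fw=fit([(-.035,-.018,.012),(-.035,.018,.012),(.035,-.018,.0015)],np.array(W))
# x to thin end ~ +y world; left of image=+x world=-y_wedge
r2=ls(fw,[.5,.1,1.57]);print("shim",r2.x,np.round(r2.fun,2))
s=r2.x;d=np.array([np.cos(s[2]),np.sin(s[2])]);tip=s[:2]+.035*d;heel=s[:2]-.035*d
c,n=np.cos(x[2]),np.sin(x[2]);R=np.array([[c,-n],[n,c]])
print("tip",tip,"heel",heel,"tip in bal",R.T@(tip-x[:2]),"heel in bal",R.T@(heel-x[:2]))
E
```

```text
[[0.4872 0.0664 0.012 ]
 [0.4519 0.0639 0.012 ]
 [0.4804 0.1381 0.0015]] 0.035375684314753277 0.0727705117220763
[[0.4737 0.1475 0.041 ]
 [0.3218 0.1221 0.041 ]
 [0.4347 0.3907 0.041 ]
 [0.2852 0.3661 0.041 ]] 0.15395481234313735 0.2463542403805598
bal [0.38265223 0.25586877 1.72881328] [-1.85 -0.9   0.88 -0.81 -2.01  0.28  2.96 -0.06]
foot [0.45905696 0.15766838]
pan pred [199.06623078 108.08272697] [564.91136207 346.14786658]
shim [0.46600795 0.1005147  1.67241774] [-0.1   0.3   0.11 -0.   -0.01 -0.26]
tip [0.46245732 0.13533413] heel [0.46955858 0.06569527] tip in bal [-0.13159107 -0.05984347] heel in bal [-0.20147978 -0.05589787]
```

```bash
cat >> h.py <<'E'
from scipy.spatial.transform import Rotation as Ro
def go(pos,yaw):
    s=bot.observe();r=Ro.from_euler('xyz',s['tool_rot']);t=Ro.from_euler('xyz',[np.pi,0,yaw])
    print('t',s['clock'],'pos',s['position'].round(4),'yaw',s['tool_rot'].round(3),'F',s['force'].round(2),'q',s['qpos'].round(2))
    print('shift',r.inv().apply(np.array(pos)-s['position']).round(4),'turn',((r.inv()*t).as_rotvec()/2/np.pi).round(4))
E
python3 -c "
from h import *
go((.4731,.0309,.231),1.672)"
```

```text
t 0.1 pos [0.1593 0.6041 0.2308] yaw [-3.141  0.     2.884] F [ 0.34  0.54 -0.13] q [-1.38  0.52 -0.04  1.6   0.02  1.02 -0.11]
shift [-4.496e-01 -4.742e-01  3.000e-04] turn [-1.000e-04  1.000e-04  1.929e-01]
```

{"method": "move_arm", "body": {
  "moves": [
    [[0, -0.45, -0.474, 0, 0, 0, 0.193], [0, -0.45, -0.474, 0, 0, 0, 0.193], [0, -0.45, -0.474, 0, 0, 0, 0.193], [0, -0.45, -0.474, 0, 0, 0, 0.193], [0, -0.45, -0.474, 0, 0, 0, 0.193]]
  ],
  "force": 40
}}

```text
clock: 0.6
position: [0.2801, 0.3831, 0.2312]
tool_rot: [-3.141, -0.0, 2.128]
force: [0.8, -0.1, 0.3]
grip_width: 0.0125
finger_force: 0.0
```

```bash
python3 -c "
from h import *
go((.4731,.0309,.231),1.672)"
```

```text
t 0.6 pos [0.2801 0.3831 0.2312] yaw [-3.141 -0.     2.128] F [ 0.82 -0.13  0.28] q [-1.21  0.29  0.18  1.99 -0.07  0.87 -0.44]
shift [-4.01e-01 -2.23e-02  2.00e-04] turn [-0.     -0.      0.0725]
```

{"method": "move_arm", "body": {
  "moves": [
    [[0, -0.401, -0.022, 0, 0, 0, 0.0725], [0, -0.401, -0.022, 0, 0, 0, 0.0725], [0, -0.401, -0.022, 0, 0, 0, 0.0725], [0, -0.401, -0.022, 0, 0, 0, 0.0725], [0, -0.401, -0.022, 0, 0, 0, 0.0725]]
  ]
}}

```text
clock: 1.1
position: [0.4016, 0.165, 0.2314]
tool_rot: [3.141, -0.0, 1.678]
force: [1.2, 1.1, 0.2]
grip_width: -0.0001
finger_force: 0.0
```

```bash
python3 -c "
from h import *
go((.4731,.0309,.08),1.672)"
```

```text
t 1.1 pos [0.4016 0.165  0.2314] yaw [ 3.141 -0.     1.678] F [1.15 1.08 0.17] q [-0.86  0.23  0.4   2.09 -0.12  0.84 -0.29]
shift [-0.141   0.0566  0.1514] turn [ 0.    -0.     0.001]
```

{"method": "move_arm", "body": {
  "moves": [
    [[0, -0.141, 0.0566, 0, 0, 0, 0.001], [0, -0.141, 0.0566, 0, 0, 0, 0.001], [0, -0.141, 0.0566, 0, 0, 0, 0.001], [0, -0.141, 0.0566, 0.04, 0, 0, 0.001], [0, -0.141, 0.0566, 0.08, 0, 0, 0.001]]
  ]
}}

```text
clock: 1.6
position: [0.4735, 0.0311, 0.1507]
tool_rot: [3.139, 0.0, 1.669]
force: [0.5, 1.3, -0.7]
grip_width: 0.0002
finger_force: 0.0
```

```bash
python3 - <<'E'
from h import *
go((.4731,.0309,.08),1.672)
im=bot.grab_frame("side")
cv2.imwrite("pics/c3.png",cv2.resize(im[140:240,260:400,::-1],None,fx=5,fy=5,interpolation=cv2.INTER_CUBIC))
E
```

```text
t 1.6 pos [0.4735 0.0311 0.1507] yaw [3.139 0.    1.669] F [ 0.52  1.27 -0.72] q [-0.5   0.44  0.41  2.08 -0.27  0.67  0.18]
shift [-0.0001 -0.0006  0.0707] turn [ 0.0004  0.     -0.0005]
```

View pics/c3.png

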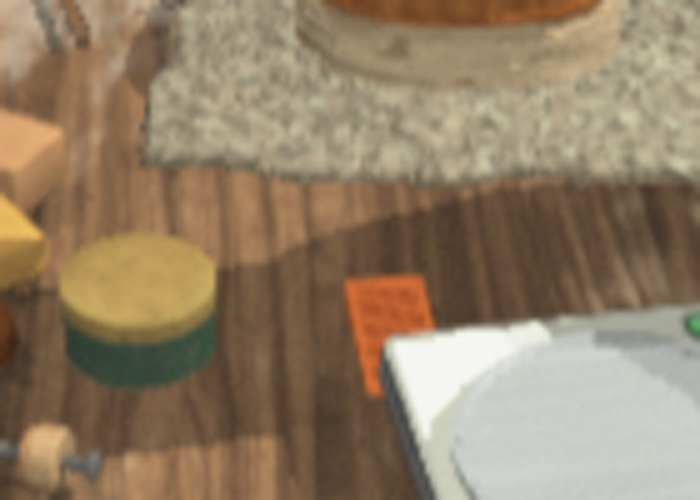

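The wedge is unchanged (heel near (385,278) in the crop) and the space behind it is free; the gripper is still above the crop. Descending.

{"method": "move_arm", "body": {
  "moves": [
    [[0, 0, 0, 0.05, 0, 0, 0], [0, 0, 0, 0.1, 0, 0, 0], [0, 0, 0, 0.125, 0, 0, 0], [0, 0, 0, 0.145, 0, 0, 0], [0, 0, 0, 0.145, 0, 0, 0]]
  ]
}}

```text
clock: 2.15
position: [0.4716, 0.0326, 0.005]
tool_rot: [-3.138, -0.0, 1.672]
force: [-0.2, 0.4, 0.9]
grip_width: 0.0001
finger_force: 0.0
```

```bash
python3 - <<'E'
from h import *
go((.4731,.0309,.005),1.672)
im=bot.grab_frame("side")
cv2.imwrite("pics/c4.png",cv2.resize(im[140:240,300:400,::-1],None,fx=6,fy=6,interpolation=cv2.INTER_CUBIC))
E
```

```text
t 2.15 pos [0.4716 0.0326 0.005 ] yaw [-3.138 -0.     1.672] F [-0.21  0.45  0.93] q [-0.36  0.7   0.22  2.14 -0.42  0.34  0.31]
shift [-0.0019  0.0013 -0.    ] turn [-0.0006 -0.      0.    ]
```

View pics/c4.png

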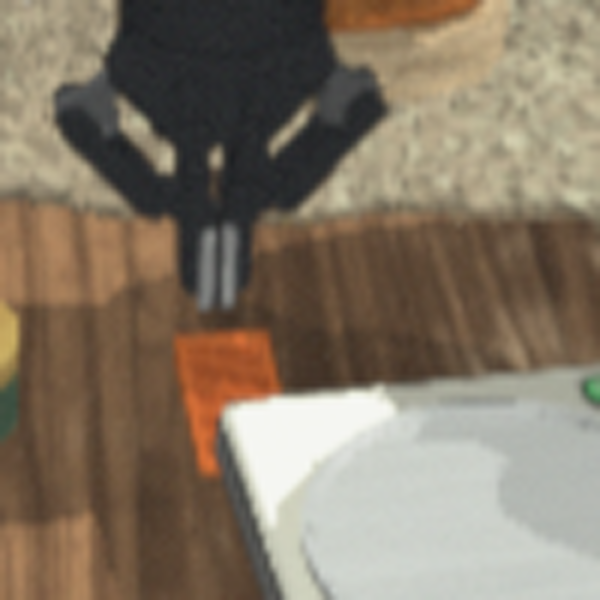

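Fingers stand right behind the heel (tips at (217,305), heel mid (223,335)); wedge undisturbed. Pushing along tool x.

{"method": "move_arm", "body": {
  "moves": [
    [[0, 0.01, 0.001, 0, 0, 0, 0], [0, 0.02, 0.001, 0, 0, 0, 0], [0, 0.03, 0.001, 0, 0, 0, 0], [0, 0.04, 0.001, 0, 0, 0, 0], [0, 0.045, 0.001, 0, 0, 0, 0]]
  ]
}}

```text
clock: 2.7
position: [0.469, 0.0791, 0.0066]
tool_rot: [3.141, -0.0, 1.674]
force: [0.0, -0.6, -0.4]
grip_width: 0.0001
finger_force: 0.4
```

{"method": "move_arm", "body": {
  "moves": [
    [[0, 0.002, 0, 0, 0, 0, 0], [0, 0.004, 0, 0, 0, 0, 0], [0, 0.006, 0, 0, 0, 0, 0], [0, 0.006, 0, 0, 0, 0, 0], [0, 0.006, 0, 0, 0, 0, 0]]
  ]
}}

```text
clock: 3.2
position: [0.4685, 0.0833, 0.0063]
tool_rot: [-3.142, 0.0, 1.672]
force: [0.0, -0.7, -0.6]
grip_width: 0.0003
finger_force: 0.0
```

```bash
python3 - <<'E'
from h import *
go((.4731,.0309,.005),1.672)
im=bot.grab_frame("side")
cv2.imwrite("pics/c5.png",cv2.resize(im[140:240,300:400,::-1],None,fx=6,fy=6,interpolation=cv2.INTER_CUBIC))
E
```

```text
t 3.2 pos [0.4685 0.0833 0.0063] yaw [-3.142  0.     1.672] F [ 0.03 -0.7  -0.56] q [-0.47  0.7   0.23  2.13 -0.45  0.35  0.23]
shift [-0.0526 -0.0007  0.0013] turn [-0.      0.     -0.0001]
```

View pics/c5.png

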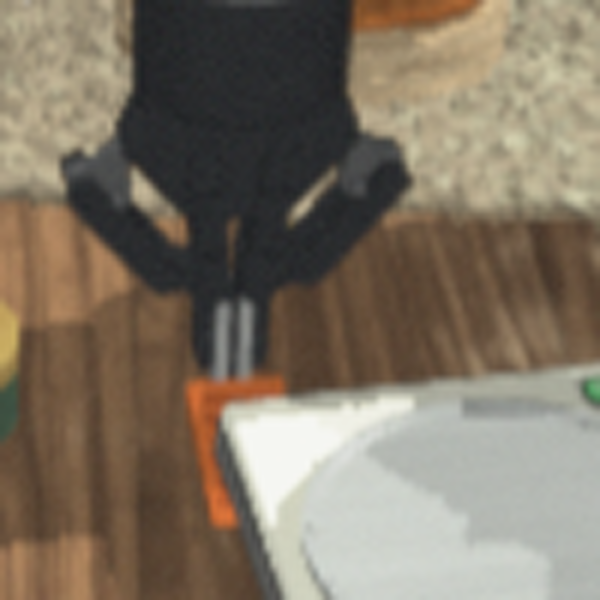

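The wedge slides straight with the fingers centred on its heel (232,380); it has moved about 28 mm, with some 14 mm to go.

{"method": "move_arm", "body": {
  "moves": [
    [[0, 0.003, 0, 0, 0, 0, 0], [0, 0.006, 0, 0, 0, 0, 0], [0, 0.009, 0, 0, 0, 0, 0], [0, 0.009, 0, 0, 0, 0, 0], [0, 0.009, 0, 0, 0, 0, 0]]
  ]
}}

```text
clock: 3.75
position: [0.4675, 0.0925, 0.0063]
tool_rot: [-3.142, 0.0, 1.672]
force: [-0.4, -0.0, -0.6]
grip_width: -0.0001
finger_force: 0.0
```

{"method": "move_arm", "body": {
  "moves": [
    [[0, 0.001, 0, 0, 0, 0, 0], [0, 0.002, 0, 0, 0, 0, 0], [0, 0.002, 0, 0, 0, 0, 0], [0, 0.002, 0, 0, 0, 0, 0]]
  ]
}}

```text
clock: 4.15
position: [0.4673, 0.0944, 0.0063]
tool_rot: [-3.142, -0.0, 1.672]
force: [-0.5, 0.4, 0.7]
grip_width: -0.0001
finger_force: 0.0
```

{"method": "move_arm", "body": {
  "moves": [
    [[0, 0.0005, 0, 0, 0, 0, 0], [0, 0.001, 0, 0, 0, 0, 0], [0, 0.001, 0, 0, 0, 0, 0], [0, 0.001, 0, 0, 0, 0, 0]]
  ]
}}

```text
clock: 4.55
position: [0.4672, 0.0954, 0.0063]
tool_rot: [-3.142, -0.0, 1.672]
force: [-1.1, 0.4, -0.4]
grip_width: -0.0
finger_force: 0.0
```

{"method": "move_arm", "body": {
  "moves": [
    [[0, 0.0005, 0, 0, 0, 0, 0], [0, 0.001, 0, 0, 0, 0, 0], [0, 0.001, 0, 0, 0, 0, 0], [0, 0.001, 0, 0, 0, 0, 0]]
  ]
}}

```text
clock: 4.95
position: [0.4671, 0.0964, 0.0063]
tool_rot: [-3.142, -0.0, 1.672]
force: [-0.3, -0.9, 0.3]
grip_width: -0.0001
finger_force: 0.0
```

{"method": "move_arm", "body": {
  "moves": [
    [[0, 0.0005, 0, 0, 0, 0, 0], [0, 0.001, 0, 0, 0, 0, 0], [0, 0.001, 0, 0, 0, 0, 0], [0, 0.001, 0, 0, 0, 0, 0]]
  ]
}}

```text
clock: 5.35
position: [0.467, 0.0974, 0.0063]
tool_rot: [-3.142, -0.0, 1.672]
force: [-0.4, 0.2, -0.7]
grip_width: 0.0
finger_force: 0.0
```

{"method": "move_arm", "body": {
  "moves": [
    [[0, 0.0005, 0, 0, 0, 0, 0], [0, 0.001, 0, 0, 0, 0, 0], [0, 0.001, 0, 0, 0, 0, 0], [0, 0.001, 0, 0, 0, 0, 0]]
  ]
}}

```text
clock: 5.75
position: [0.467, 0.0982, 0.0063]
tool_rot: [3.142, 0.0, 1.672]
force: [-0.8, -2.3, -0.1]
grip_width: -0.0001
finger_force: 1.2
```

{"method": "move_arm", "body": {
  "moves": [
    [[0, 0.0005, 0, 0, 0, 0, 0], [0, 0.0005, 0, 0, 0, 0, 0], [0, 0.0005, 0, 0, 0, 0, 0]]
  ]
}}

```text
clock: 6.05
position: [0.4669, 0.0986, 0.0063]
tool_rot: [3.142, 0.0, 1.672]
force: [1.2, -4.4, 0.8]
grip_width: -0.0003
finger_force: 2.3
```

Contact with the foot at about 4.4 N, where geometry predicted it. Back off, rise, then go above the corner.

{"method": "move_arm", "body": {
  "moves": [
    [[0, -0.005, 0, 0, 0, 0, 0], [0, -0.02, 0, 0, 0, 0, 0], [0, -0.02, 0, -0.03, 0, 0, 0], [0, -0.02, 0, -0.08, 0, 0, 0], [0, -0.02, 0, -0.08, 0, 0, 0]]
  ]
}}

```text
clock: 6.55
position: [0.471, 0.0792, 0.0906]
tool_rot: [3.136, -0.002, 1.671]
force: [0.4, 0.3, -0.8]
grip_width: 0.0005
finger_force: 0.0
```

```bash
python3 - <<'E'
from h import *
go((.459,.1577,.08),1.672)
im=bot.grab_frame("side")
cv2.imwrite("pics/c6.png",cv2.resize(im[170:240,310:400,::-1],None,fx=8,fy=8,interpolation=cv2.INTER_CUBIC))
E
```

```text
t 6.55 pos [0.471  0.0792 0.0906] yaw [ 3.136e+00 -2.000e-03  1.671e+00] F [ 0.37  0.35 -0.75] q [-0.56  0.55  0.36  2.11 -0.37  0.53  0.18]
shift [ 0.0793 -0.0041  0.0107] turn [ 0.0009 -0.0003 -0.0001]
```

View pics/c6.png

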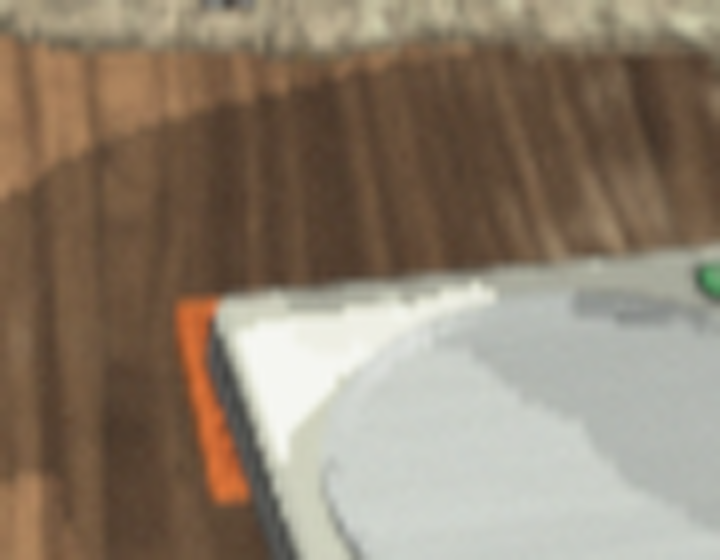

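The wedge is under the corner (heel edge at (180–215,298)), thin end beyond the foot, balance corner unmoved. Now over the corner and press.

{"method": "move_arm", "body": {
  "moves": [
    [[0, 0.04, -0.004, 0, 0, 0, 0], [0, 0.079, -0.004, 0, 0, 0, 0], [0, 0.079, -0.004, 0.02, 0, 0, 0], [0, 0.079, -0.004, 0.036, 0, 0, 0], [0, 0.079, -0.004, 0.036, 0, 0, 0]]
  ]
}}

```text
clock: 7.1
position: [0.4556, 0.157, 0.0483]
tool_rot: [-3.138, 0.001, 1.673]
force: [-0.9, -0.2, -0.3]
grip_width: 0.0001
finger_force: 0.0
```

```bash
python3 - <<'E'
from h import *
go((.459,.1577,.042),1.672)
E
```

```text
t 7.1 pos [0.4556 0.157  0.0483] yaw [-3.138e+00  1.000e-03  1.673e+00] F [-0.88 -0.19 -0.33] q [-0.69  0.64  0.32  2.11 -0.43  0.46  0.06]
shift [0.0004 0.0035 0.0063] turn [-0.0005  0.0002  0.0001]
```

{"method": "move_arm", "body": {
  "moves": [
    [[0, 0, 0.003, 0.002, 0, 0, 0], [0, 0, 0.003, 0.004, 0, 0, 0], [0, 0, 0.003, 0.005, 0, 0, 0], [0, 0, 0.003, 0.005, 0, 0, 0]]
  ]
}}

```text
clock: 7.5
position: [0.4601, 0.1574, 0.0455]
tool_rot: [3.141, -0.0, 1.672]
force: [0.1, -0.1, 0.7]
grip_width: 0.0
finger_force: 0.0
```

{"method": "move_arm", "body": {
  "moves": [
    [[0, 0, 0, 0.001, 0, 0, 0], [0, 0, 0, 0.001, 0, 0, 0], [0, 0, 0, 0.001, 0, 0, 0]]
  ]
}}

```text
clock: 7.8
position: [0.4599, 0.1575, 0.0444]
tool_rot: [3.142, -0.0, 1.672]
force: [-0.2, 0.2, 0.1]
grip_width: -0.0001
finger_force: 0.0
```

{"method": "move_arm", "body": {
  "moves": [
    [[0, 0, 0, 0.001, 0, 0, 0], [0, 0, 0, 0.001, 0, 0, 0], [0, 0, 0, 0.001, 0, 0, 0]]
  ]
}}

```text
clock: 8.1
position: [0.4599, 0.1575, 0.0433]
tool_rot: [-3.142, 0.0, 1.672]
force: [-0.3, -0.3, 0.1]
grip_width: 0.0
finger_force: 0.0
```

{"method": "move_arm", "body": {
  "moves": [
    [[0, 0, 0, 0.0015, 0, 0, 0], [0, 0, 0, 0.0015, 0, 0, 0], [0, 0, 0, 0.0015, 0, 0, 0]]
  ]
}}

```text
clock: 8.4
position: [0.4599, 0.1574, 0.0417]
tool_rot: [-3.142, 0.0, 1.672]
force: [0.1, -0.9, 0.2]
grip_width: -0.0001
finger_force: 0.0
```

{"method": "move_arm", "body": {
  "moves": [
    [[0, 0, 0, 0.0005, 0, 0, 0], [0, 0, 0, 0.0005, 0, 0, 0], [0, 0, 0, 0.0005, 0, 0, 0]]
  ]
}}

```text
clock: 8.7
position: [0.4599, 0.1574, 0.0413]
tool_rot: [-3.142, 0.0, 1.672]
force: [0.4, -0.1, -0.5]
grip_width: -0.0002
finger_force: 0.0
```

{"method": "move_arm", "body": {
  "moves": [
    [[0, 0, 0, 0.0005, 0, 0, 0], [0, 0, 0, 0.0005, 0, 0, 0], [0, 0, 0, 0.0005, 0, 0, 0]]
  ]
}}

```text
clock: 9.0
position: [0.46, 0.1575, 0.041]
tool_rot: [3.141, -0.0, 1.672]
force: [-1.4, -0.4, 7.3]
grip_width: 0.0004
finger_force: 3.5
```

{"method": "move_arm", "body": {
  "moves": [
    [[0, 0, 0, 0.0005, 0, 0, 0], [0, 0, 0, 0.0005, 0, 0, 0], [0, 0, 0, 0.0005, 0, 0, 0]]
  ]
}}

```text
clock: 9.3
position: [0.4601, 0.1575, 0.0408]
tool_rot: [3.141, -0.0, 1.672]
force: [-3.3, -1.3, 15.9]
grip_width: -0.0002
finger_force: 8.5
```

{"method": "move_arm", "body": {
  "moves": [
    [[0, 0, 0, 0, 0, 0, 0], [0, 0, 0, 0, 0, 0, 0], [0, 0, 0, 0, 0, 0, 0], [0, 0, 0, 0, 0, 0, 0], [0, 0, 0, 0, 0, 0, 0]]
  ]
}}

```text
clock: 9.8
position: [0.4601, 0.1575, 0.0408]
tool_rot: [3.141, -0.0, 1.672]
force: [-3.7, -0.4, 16.8]
grip_width: 0.0
finger_force: 8.5
```

```bash
python3 - <<'E'
from h import *
im=bot.grab_frame("side")
cv2.imwrite("pics/c7.png",cv2.resize(im[170:240,310:400,::-1],None,fx=8,fy=8,interpolation=cv2.INTER_CUBIC))
E
```

```text
(no output)
```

View pics/c7.png

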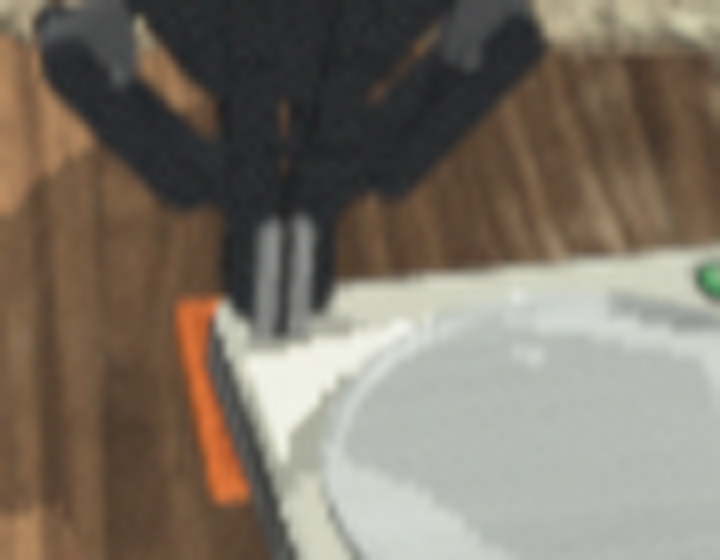

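The fingers press on the corner at (285,330) with a steady 16–17 N. The wedge and balance edge have not moved, and the corner does not give. I'm handing in.

```bash
python3 -c "
from workcell import bot
print(bot.job_done())"
```

```text
the job is handed in; nothing more can be done
None
```

The wedge is under the short foot, the corner held rigid under a steady press of about 16 N, and I handed the job in while still pressing; no verdict came back.

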